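# Index the bench welding turntable and set its brake

## Task

The outside corner of the bracket standing on the turntable is to be welded next. With a finger, push the turntable round by its spokes, without touching the bracket itself, until that corner faces straight at the torch nozzle; then push the brake lever all the way over to its far stop, away from the turntable. Push gently, grip and lift nothing, and leave the turntable where you set it and the loose things lying around it undisturbed.

Things in the scene. Friction and masses are not known exactly. Their poses are not given: they have to be found in the camera images.
- base: Fixed grey base of the turntable, a disc of diameter 170 mm standing on the table. Origin: on the turntable's vertical axis, at table height; z up; x roughly away from the robot. A flat lug 10 mm high runs along its +y to the brake pivot.
- turntable: Steel plate, diameter 190 mm, top 75 mm above the table, with four equal radial spokes along its +x, +y, -x, -y. Origin: centre of its underside, on the vertical axis, 55 mm above the table; z up. Turns freely either way (over half a turn each way); about 2 N at 130 mm from the axis moves it and friction stops it where it is left.
- spoke_tip (a point): Centre of the black ball (diameter 22 mm) ending the turntable's +x spoke, 168 mm from the axis. Each of the four spokes is a level round rod, diameter 12 mm, centreline 65 mm above the table, running from the plate's rim (95 mm from the axis) to such a ball.
- bracket: V-shaped (90 degree) bracket of two bare metal plates 70 x 50 x 5 mm, about 0.25 kg, standing loose on edge on the turntable, carried round by friction; top 125 mm above the table. Origin: on the plate's top, within 5 mm of the turntable axis; z up; x points to the outside corner (point of the V); the legs run back at 45 degrees either side.
- corner (a point): Point on the bracket's outside corner (three dark tack welds), at half height: 57 mm along the bracket's x from its origin.
- torch: Welding torch in a fixed stand, on the far side of the turntable. Origin: on the turntable's axis at table height; z up; x points level from the axis towards the torch. The nozzle slopes down towards the axis; the handle's top is 177 mm above the table; the post (diameter 18 mm, foot 90 mm) stands 245 mm along x.
- nozzle (a point): Tip of the copper nozzle, 80 mm from the turntable axis along the torch's x, 112 mm above the table.
- brake (a joint): Brake lever angle, rad. 0: released, lever pointing roughly to the robot, 3.316 rad counter-clockwise from the base's x seen from above. 1.25: far stop, brake set. Grows as the lever turns clockwise from above, its ball moving away from the turntable. Stays where left; about 2 N at 75 mm from the pivot moves it. Does not alter the turntable's friction.
- brake_pivot (a point): Pivot of the brake lever, at (-30, 210) mm in the base's x, y, 56 mm above the table (the lever's mid-height). Below it a boss of diameter 44 mm on a foot of diameter 90 mm, 12 mm high; two stop pins 35 mm from the pivot reach 40 mm above the table.
- lever_ball (a point): Centre of the black ball (diameter 26 mm) at the lever's end, 112 mm from the pivot, 56 mm above the table. The lever is a flat bar 14 mm wide and 12 mm high running from pivot to ball.
- pliers: Combination pliers lying flat, steel jaws, blue grips, 165 mm long; a loose bystander, origin at its underside.
- wire_brush: Wire brush with a green handle, lying flat; a loose bystander, origin at its underside.
- test_piece: Upright bent sheet corner, 75 x 62 mm, 110 mm tall, standing loose on the table (not the one on the turntable); a loose bystander, origin at its underside.
- magnet_square: Flat welding magnet, 65 x 60 mm, 18 mm thick; a loose bystander, origin at its underside.
- tip_jar: Closed jar, diameter 56 mm, 65 mm tall; a loose bystander, origin at its underside.
- tube_offcut: Short steel tube standing on end, diameter 42 mm, 50 mm tall; a loose bystander, origin at its underside.
Not all that is in view belongs to the job. Leave any red or yellow look-alike of the bracket alone.

How it is judged:
By the outcome, as a careful person would: the job done as asked, in the order asked, and still so for the second after the job is handed in, with the robot touching nothing.
It also fails if it takes over 72 s, if anything falls off the work surface, if the arm or the gripper's body presses on something with over 40 N, if the wrist force passes 120 N, or if a joint passes its speed limit or range.

## Robot

A 6-joint arm with a two-finger parallel gripper is mounted at the origin on the work surface. World frame = base frame: x ahead of the robot, y to its left, z up, the work surface at z = 0. Lengths are in m, angles in rad, forces in N, time in s.
With the tool pointing down it reaches from about 0.275 to 0.725 m from the base axis. Payload 5.6 kg.
Tool frame: the origin (TCP) lies on the centre line of the jaws, within the pads' length; the fingertips stand ctrl.finger_overhang ahead of it and the grasp point (between the pads) is the TCP (ctrl.finger_overhang is the distance from the TCP to the fingertips, in m); z points along the fingers, y is the line along which they close (so a half turn about z gives the same grasp; the last joint's range is limited). The gripper opens to 85 mm and grips with 20 to 120 N. Pads are 22 mm wide; open, the fingers measure 114 mm over their backs; the gripper's body (76 mm by 85 mm) begins 54 mm behind the grasp point. The pads swing forward as they close: fully open they stand 13 mm farther back than shut.
Start: joints at [-0.921, 0.255, 0.108, 0, -1.424, -0.285], TCP at [0.196, -0.514, 0.228] pointing down, gripper open.
Joint ranges: [-2.95, 2.95], [-1.21, 1.97], [-1.09, 1.5], [-2.87, 1.71], [-2.94, -0.07], [-3.05, 3.05]. Speed limits (rad/s): [2.57, 2.57, 3.14, 3.14, 3.14, 3.14].

## Interface

Orientations are given as a unit quaternion [w, x, y, z].
In Python, from workcell import ctrl gives the robot as it stands.
- The arm moves only by the shell command python3 -m pendant 'ROWS' [OPENING] [FORCE]. ROWS is JSON, a list of rows, each a list of 4 numbers: the shift along the tool's x, y, z in m, then the turn about the tool's z in rad. In form: [[x, y, z, turn], ...]. A call has 1 to 5 rows; each row is the pose to reach, as a shift and turn from the pose commanded when the call began, along the tool's axes at that moment; what a row does not reach only later rows make up. A row lasts 1/10 s, in which the tool goes at most 50 mm and 8.59 degrees, less where a joint would pass 70% of its speed; a pose out of reach is approached as far as the arm can. A call with a gripper value outside its range is refused whole. OPENING is the opening in per cent of the stroke, from 0 (shut) to 100 (fully open), set as the call begins (- or left out, the last holds). The fingers move at their own pace and stop on an object; FORCE is the grip in N (left out, the last holds). Time passes only in rows, so rows that repeat a pose let the fingers close. It gives the time, the measured TCP pose, the force and the opening at its end, in the units of the state.
- ctrl.sense(): the state, without advancing time (a new reading comes with each control period).
- ctrl.camera(name): name is "scene" or "top" or "wrist"; returns the picture (400x640x3 uint8, blue, green, red); there is no depth.
- ctrl.camera_info(name): a dict with "intrinsics" (3x3 intrinsics, pixels), "R" (3x3) and "t" (3): a world point X has camera coordinates R X + t. Camera axes: x right, y down, z forward; pixel columns grow to the right and rows downward; lengths in m; the calibration is good to about 2 mm. The wrist camera is an equidistant fisheye: a pixel r from the principal point sees the ray r / f radians off the axis. A picture is of the moment at which its call begins: read the wrist's pose just before it. camera_info takes no time and is no camera call; for the wrist camera it gives the pose at the moment of the call.
- ctrl.sign_off(): hands the job in, once; it reports no verdict.
Trained networks look in the newest picture that a camera, given by its name, has taken for a name from the list of things; names that differ only in an ending like _2 or _b are one class to them, and where a whole thing is asked for, a point or a joint stands for the part that bears it (a point fixed in the world has none). Each returns a list of dicts, best first, with "score" (0 to 1); they miss things now and then, are a little off and sometimes report something else, mostly with a low value. They report only what shows in the picture. A call takes as long as a camera call. They do not tell look-alikes from the thing itself.
- ctrl.find_in(thing, camera): "point" ([x, y, z] in m, in the coordinates of the camera as it stood for that picture, good to about 4 mm: the middle of the surface that is visible of it).
The state is a dict: "clock": time; "joint_pos": joint angles; "joint_vel": joint speeds; "joint_efforts": joint torques, N m; "tool_pos": TCP position; "eef_rot": TCP orientation; "contact_force": force on the tool from outside, world axes, zero at the start; "torque": the same for the moment, N m; "opening": finger opening in m.
Only numpy, scipy, OpenCV 4.12 (cv2) and the standard library are available. Lean on these libraries where they do the work, as an engineer would, in place of code of your own. Each camera call takes 0.05 s, during which the arm holds its last target. There are 200 camera calls.

## Working session

There is one attempt and no reset: what is moved stays moved. The work goes in short steps, Python scripts to look and compute and a shell command to move; the robot and the scene stay as the last step left them, time stands still between calls to the robot, and variables do not carry over. Pictures are saved under pics/ and viewed, on a budget of 10 in all, crops included, one or two more only if the job needs it, and the job is handed in when it is done.

```bash
mkdir -p pics; cat > h.py <<'E'
from workcell import ctrl
import numpy as np, cv2
def shot(c,name=None):
    im=ctrl.camera(c)
    if name: cv2.imwrite('pics/'+name,im)
    return im
def w(c,p):
    i=ctrl.camera_info(c); return np.array(i['R']).T@(np.array(p)-np.array(i['t']))
def find(c,things,n=3):
    for t in things:
        for r in ctrl.find_in(t,c)[:n]:
            X=w(c,r['point']); i=ctrl.camera_info(c); K=np.array(i['intrinsics']); p=np.array(r['point']); u=K@p/p[2]
            print(c,t,round(r['score'],2),np.round(X,3),np.round(u[:2]))
E
python3 - <<'E'
from h import *
print(ctrl.sense(),ctrl.finger_overhang)
a=shot('scene','s1.png');shot('top','t1.png')
find('top',['turntable','spoke_tip','bracket','corner','torch','nozzle','brake_pivot','lever_ball','base'],4)
find('top',['pliers','wire_brush','test_piece','magnet_square','tip_jar','tube_offcut'],2)
E
```

```text
{'clock': 0.0, 'joint_pos': array([-9.21411041e-01,  2.55770648e-01,  1.06986749e-01, -4.59628798e-04,
       -1.42392653e+00, -2.84616065e-01]), 'joint_vel': array([-3.46653546e-04, -6.04190896e-04, -9.78510138e-05,  6.12303752e-04,
       -4.52431208e-04,  1.27577133e-03]), 'joint_efforts': array([ 2.88360416e-04, -3.86629665e+01,  2.37935776e+01,  5.36523566e+00,
       -6.21291241e-03, -6.88666489e-06]), 'tool_pos': array([ 0.19607326, -0.51331072,  0.22687861]), 'eef_rot': array([-2.27904619e-04, -1.81341770e-01,  9.83419643e-01,  9.56906718e-04]), 'contact_force': array([ 0.08940475, -0.09812287,  0.36046801]), 'torque': array([-0.02593183,  0.01859386, -0.04680607]), 'opening': 0.08532360372014601} 0.019
top turntable 0.62 [ 0.562 -0.032  0.072] [317. 193.]
top turntable 0.32 [0.548 0.007 0.072] [302. 198.]
top spoke_tip 0.61 [ 0.556 -0.025  0.074] [314. 195.]
top bracket 0.74 [ 0.335 -0.232  0.049] [392. 282.]
top bracket 0.67 [0.762 0.157 0.039] [249. 119.]
top bracket 0.63 [ 0.584 -0.     0.123] [305. 182.]
top bracket 0.6 [ 0.812 -0.206  0.034] [383. 104.]
top corner 0.86 
[... 260 characters left out ...]
.054  0.166] [328.  95.]
top nozzle 0.72 [ 0.692 -0.214  0.037] [386. 148.]
top brake_pivot 0.73 [0.546 0.006 0.074] [302. 199.]
top lever_ball 0.73 [0.487 0.186 0.063] [233. 221.]
top lever_ball 0.57 [ 0.588 -0.002  0.127] [305. 180.]
top lever_ball 0.32 [ 0.56  -0.029  0.073] [316. 194.]
top base 0.66 [0.547 0.005 0.077] [303. 199.]
top base 0.34 [0.392 0.051 0.017] [285. 258.]
top pliers 0.69 [ 0.471 -0.284  0.014] [410. 231.]
top wire_brush 0.68 [0.713 0.259 0.015] [212. 138.]
top test_piece 0.76 [ 0.64  -0.333  0.063] [432. 166.]
top magnet_square 0.93 [0.395 0.053 0.018] [284. 256.]
top tip_jar 0.93 [0.353 0.24  0.067] [210. 273.]
top tube_offcut 0.66 [ 0.694 -0.21   0.037] [384. 147.]
```

```bash
ls -R . | head
```

```text
.:
h.py
pics

pics:
s1.png
t1.png
```

View pics/t1.png

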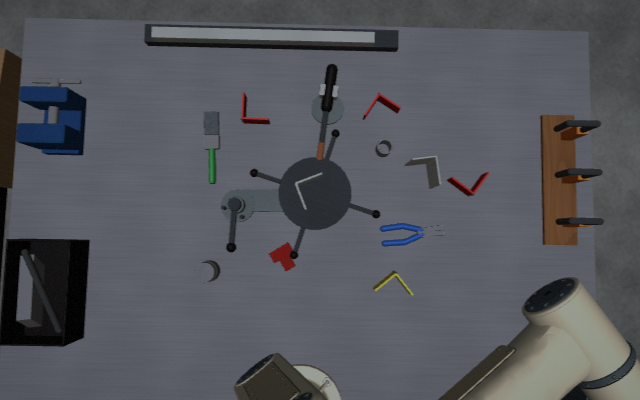

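View pics/s1.png

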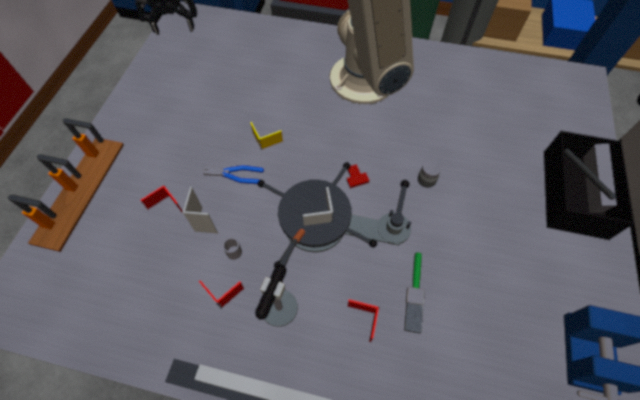

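The top view shows the turntable at about (315,193), with spoke balls at (254,173), (336,133), (376,214) and (294,255). The grey bracket standing on it has its corner near (297,184). The torch nozzle is at about (320,150), the lever pivot at (235,204) and its ball at (231,247). Other V shapes: red ones at (250,115), (380,105) and (468,185), a yellow one at (393,282), and the grey test piece at (428,168). All of these stand off the turntable, so the bracket meant is the bare one on it. I'll confirm that with one enlarged crop.

```bash
python3 - <<'E'
from h import *
im=cv2.imread('pics/t1.png')
cv2.imwrite('pics/c1.png',cv2.resize(im[120:270,220:390],None,fx=4.4,fy=3.99 if 0 else 4.0,interpolation=cv2.INTER_CUBIC))
g=im
hsv=cv2.cvtColor(im,cv2.COLOR_BGR2HSV)
i=ctrl.camera_info('top');K=np.array(i['intrinsics']);R=np.array(i['R']);t=np.array(i['t'])
C=-R.T@t;print(C)
def bp(u,z):
    d=R.T@np.linalg.inv(K)@np.array([u[0],u[1],1]); return C+d*(z-C[2])/d[2]
gray=cv2.cvtColor(im,cv2.COLOR_BGR2GRAY)
for n,u,z in [('b1',(254,173),.065),('b2',(336,133),.065),('b3',(376,214),.065),('b4',(294,255),.065),('lever',(231,247),.056),('pivot',(235,204),.056)]:
    p=gray[u[1]-7:u[1]+8,u[0]-7:u[0]+8]; m=(p<28).astype(float); ys,xs=np.nonzero(m)
    c=(u[0]-7+xs.mean(),u[1]-7+ys.mean()) if len(xs)>3 else u
    print(n,np.round(c,1),p.min(),len(xs),np.round(bp(c,z),4))
E
```

```text
[ 0.45295366 -0.03549479  1.29849732]
b1 [253.6 172.5] 2 36 [0.6136 0.1354 0.065 ]
b2 [335.2 133.1] 5 37 [ 0.7229 -0.0762  0.065 ]
b3 [375.6 213.8] 4 43 [ 0.5116 -0.185   0.065 ]
b4 [293.3 254.6] 4 46 [0.4023 0.0265 0.065 ]
lever [230.8 246.9] 4 64 [0.419  0.1898 0.056 ]
pivot [235 204] 22 3 [0.5308 0.1828 0.056 ]
```

View pics/c1.png

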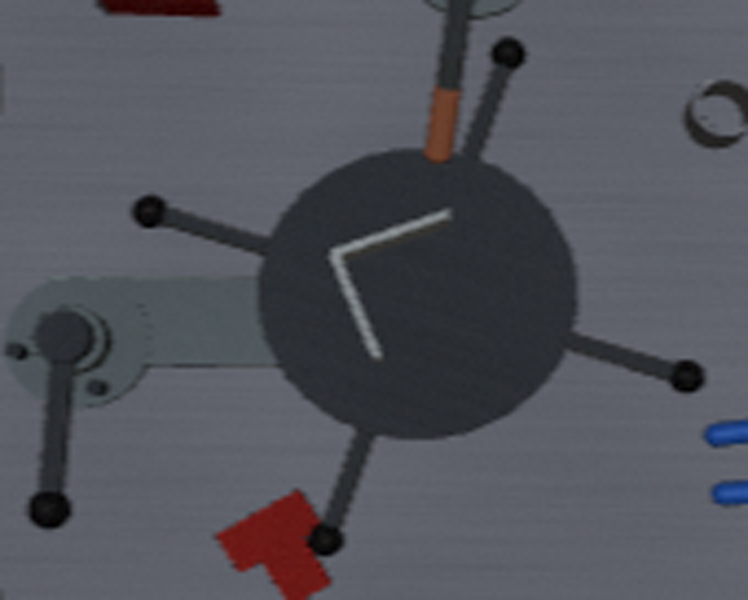

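The crop confirms the bare bracket on the plate: its corner is at about (295.5,183) and its leg ends at (322,173) and (306,209). The nozzle tip is at about (319,159.5). Next I'll work out the angles and the push geometry.

```bash
cat >> h.py <<'E'
def bp(c,u,z,info=None):
    i=info or ctrl.camera_info(c);K=np.array(i['intrinsics']);R=np.array(i['R']);C=-R.T@np.array(i['t'])
    d=R.T@np.linalg.inv(K)@np.array([u[0],u[1],1]); return C+d*(z-C[2])/d[2]
CT=np.array([.5626,-.0248])
def tool():
    s=ctrl.sense(); q=s['eef_rot']; from scipy.spatial.transform import Rotation as Ro
    return s['tool_pos'],Ro.from_quat(np.r_[q[1:],q[0]]).as_matrix()
def go(x,y,z,heading=None):
    """shift in tool axes (+turn) to world pose, heading deg of tool x"""
    p,R=tool(); d=R.T@(np.array([x,y,z])-p); a=np.degrees(np.arctan2(R[1,0],R[0,0]))
    t=0 if heading is None else np.radians((a-heading+180)%360-180)
    print('pos',np.round(p,3),'head',round(a,1),'shift',np.round(d,3),'turn',round(t,3))
def ang(v): return np.degrees(np.arctan2(v[1],v[0]))
E
python3 - <<'E'
from h import *
c,l1,l2=[bp('top',u,.125)[:2] for u in [(295.5,183),(322,173.3),(305.9,209.3)]]
n=bp('top',(319.3,159.5),.112)[:2]; n2=bp('top',(322,142.5),.13)[:2]
u=lambda v:v/np.linalg.norm(v)
print('corner',c-CT,ang(c-CT),'bisector',ang(-(u(l1-c)+u(l2-c))),np.linalg.norm(l1-c),np.linalg.norm(l2-c))
print('nozzle',n-CT,np.linalg.norm(n-CT),ang(n-CT))
a=np.radians(-107.7); s=np.array([np.cos(a),np.sin(a)]); off=np.array([-s[1],s[0]])
for o in (.035,.017): 
    P=CT+.131*s+off*o; print(o,P); go(*P,.066,162.3)
E
```

```text
corner [0.01908375 0.04717001] 67.97303207486785 bisector 67.07166161318678 0.07027226422565346 0.07045273928429018
nozzle [ 0.08139885 -0.01087192] 0.082121690231946 -7.6076012319286646
0.035 [ 0.55611482 -0.16023981]
pos [ 0.196 -0.514  0.228] head -159.1 shift [-0.462  0.202  0.162] turn 0.674
0.017 [ 0.53896691 -0.15476722]
pos [ 0.196 -0.514  0.228] head -159.1 shift [-0.448  0.213  0.162] turn 0.674
```

```bash
python3 -m pendant '[[-0.046,0.020,0,0],[-0.092,0.04,0,0],[-0.138,0.06,0,0],[-0.184,0.08,0,0],[-0.23,0.1,0,0]]' 0 20; python3 -m pendant '[[-0.046,0.020,0,0],[-0.092,0.04,0,0],[-0.138,0.06,0,0],[-0.184,0.08,0,0],[-0.23,0.1,0,0]]'; python3 -m pendant '[[0,0,0,0.135],[0,0,0,0.27],[0,0,0,0.405],[0,0,0,0.54],[0,0,0,0.674]]'; python3 -c "
from h import *
go(.5609,-.1618,.066,162.3)"
```

```text
clock: 1.35
tool_pos: [0.376, -0.3373, 0.2281]
eef_rot: [0.0, -0.181, 0.983, -0.0]
contact_force: [-0.4, -0.1, 0.0]
opening: 0.0121
clock: 1.85
tool_pos: [0.5547, -0.1622, 0.2281]
eef_rot: [0.0, -0.182, 0.983, -0.0]
contact_force: [-0.2, -0.9, 0.9]
opening: -0.0001
clock: 2.35
tool_pos: [0.5535, -0.1639, 0.2277]
eef_rot: [-0.0, 0.157, 0.988, 0.0]
contact_force: [0.3, -0.1, -0.6]
opening: 0.0
pos [ 0.554 -0.164  0.228] head 162.0 shift [-0.006  0.004  0.162] turn -0.006
```

Descend, clear of the spoke, with the wrist camera checked on the way.

```bash
python3 -m pendant '[[-0.010,0.004,0.035,0],[-0.010,0.004,0.07,0],[-0.010,0.004,0.09,0],[-0.010,0.004,0.09,0]]'; python3 -c "
from h import *
shot('wrist','w1.png'); go(.5609,-.1618,.066,162.3)"
```

```text
clock: 2.75
tool_pos: [0.5621, -0.1628, 0.1343]
eef_rot: [-0.003, 0.154, 0.988, 0.0]
contact_force: [0.2, 0.7, -0.2]
opening: -0.0002
pos [ 0.564 -0.163  0.137] head 162.3 shift [0.003 0.001 0.071] turn -0.0
```

View pics/w1.png

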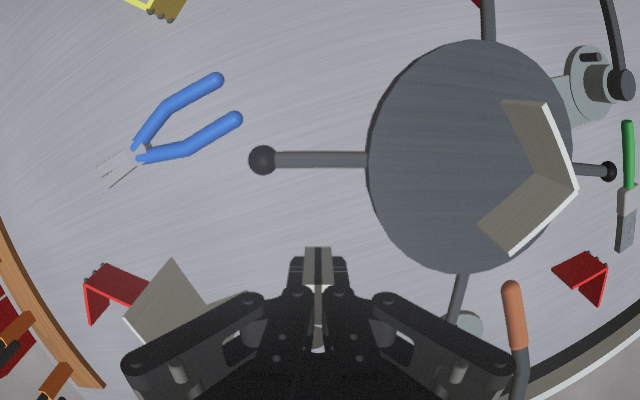

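The wrist view shows the fingertips at (318,255), beside the spoke. Its ball is at (262,160) and its rod runs on to (367,160), so the finger lines up with mid-rod and has clear space below it.

```bash
python3 -m pendant '[[0,0,0.03,0],[0,0,0.06,0],[0,0,0.071,0],[0,0,0.071,0]]'; python3 -m pendant '[[0.006,0,0,0],[0.012,0,0,0],[0.018,0,0,0],[0.022,0,0,0],[0.022,0,0,0]]'; python3 -c "
from h import *
s=np.radians(162.3)
# rows for an arc about CT in current tool axes, step 2.5deg
p,R=tool()
v=p[:2]-CT; print(np.linalg.norm(v),ang(v),p)
for k in range(1,6):
    a=np.radians(-3*k); w2=np.array([[np.cos(a),-np.sin(a)],[np.sin(a),np.cos(a)]])@v-v
    print(np.round(R[:2,:2].T@w2,4),round(-a,3))
"
```

```text
clock: 3.2
tool_pos: [0.5641, -0.1634, 0.0667]
eef_rot: [-0.001, 0.154, 0.988, -0.0]
contact_force: [0.5, 0.5, -0.2]
opening: 0.0006
clock: 3.7
tool_pos: [0.5429, -0.1563, 0.0674]
eef_rot: [0.0, 0.154, 0.988, 0.0]
contact_force: [0.3, 0.6, 0.1]
opening: -0.0001
0.13299246984953528 -98.52584631698586 [ 0.54288313 -0.15632278  0.06741467]
[ 0.0069 -0.0009] 0.052
[ 0.0138 -0.0015] 0.105
[ 0.0208 -0.0017] 0.157
[ 0.0278 -0.0015] 0.209
[ 0.0347 -0.001 ] 0.262
```

```bash

python3 -m pendant '[[0.007,-0.001,0,0.052],[0.014,-0.0015,0,0.105],[0.021,-0.0017,0,0.157],[0.028,-0.0015,0,0.209],[0.0347,-0.001,0,0.262]]'
python3 -m pendant '[[0.007,-0.001,0,0.052],[0.014,-0.0015,0,0.105],[0.021,-0.0017,0,0.157],[0.028,-0.0015,0,0.209],[0.0347,-0.001,0,0.262]]'; python3 -c "
from h import *
p,R=tool(); v=p[:2]-CT; print(np.linalg.norm(v),ang(v),p)
im=shot('top','t2.png'); cv2.imwrite('pics/c2.png',cv2.resize(im[120:270,220:390],None,fx=4.4,fy=4.,interpolation=cv2.INTER_CUBIC))"
```

```text
clock: 4.2
tool_pos: [0.5104, -0.147, 0.0674]
eef_rot: [0.001, 0.283, 0.959, 0.0]
contact_force: [0.5, 0.4, -0.7]
opening: 0.0003
clock: 4.7
tool_pos: [0.4801, -0.1289, 0.067]
eef_rot: [0.0, 0.406, 0.914, 0.0]
contact_force: [-0.0, -0.6, 0.4]
opening: 0.0
0.13280319479579922 -128.39999488065462 [ 0.4801096 -0.128877   0.0669986]
```

View pics/c2.png

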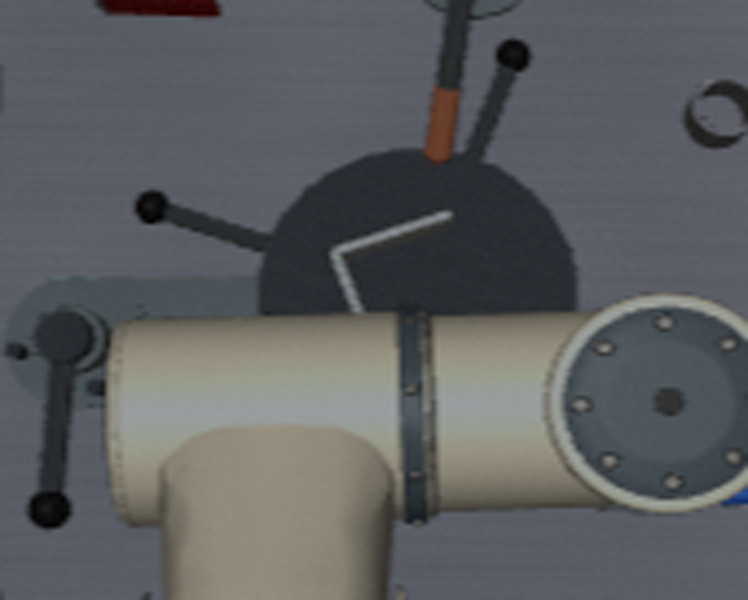

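```bash
python3 -c "
from h import *
shot('wrist','w2.png'); print(ctrl.sense())"
```

```text
{'clock': 4.8, 'joint_pos': array([ 5.38570807e-02,  2.64198095e-01, -3.11529230e-01, -3.23168491e-05,
       -9.94925648e-01, -2.45789326e+00]), 'joint_vel': array([-8.02572397e-03,  1.40788690e-02,  2.01942096e-02,  6.86232086e-03,
       -5.46482789e-05,  6.38671687e-02]), 'joint_efforts': array([ 1.98161574e-01, -3.59329140e+01,  1.99260485e+01,  4.48840499e+00,
        6.94440940e-03, -6.46442883e-01]), 'tool_pos': array([ 0.47983878, -0.12874654,  0.06701512]), 'eef_rot': array([5.77454634e-05, 4.04679865e-01, 9.14458420e-01, 4.45723760e-05]), 'contact_force': array([ 1.23152596, -0.66049403,  0.34708142]), 'torque': array([ 0.00388097, -0.02513919,  0.0550431 ]), 'opening': 0.00011091284596756721}
```

View pics/w2.png

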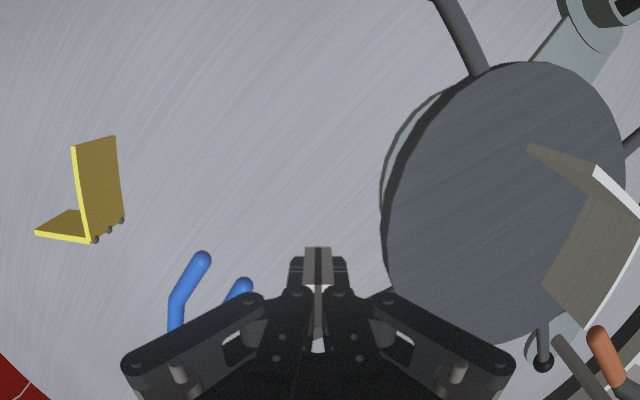

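The wrist view and the top view seem to disagree about how far the table turned. I'll measure the balls in both numerically.

```bash
cat >> h.py <<'E'
def bpw(u,z,i):
    K=np.array(i['intrinsics']);R=np.array(i['R']);C=-R.T@np.array(i['t'])
    d=np.array([(u[0]-K[0,2])/K[0,0],(u[1]-K[1,2])/K[1,1]]); th=np.hypot(*d)
    d=R.T@np.r_[d/th*np.sin(th),np.cos(th)]; return C+d*(z-C[2])/d[2]
def ball(im,X):
    i=ctrl.camera_info('top'); q=np.array(i['R'])@X+np.array(i['t']); u=(np.array(i['intrinsics'])@q/q[2])[:2].round().astype(int)
def balls(im,x0=215,x1=400,y0=115,y1=275):
    g=cv2.cvtColor(im,cv2.COLOR_BGR2GRAY); m=(g<26).astype(np.uint8)
    n,l,st,c=cv2.connectedComponentsWithStats(m)
    for k in range(1,n):
        if 20<st[k,4]<90 and x0<c[k,0]<x1 and y0<c[k,1]<y1:
            X=bp('top',c[k],.065)[:2]-CT; print('ball',np.round(c[k],1),st[k,4],round(np.linalg.norm(X),4),round(ang(X),2))
E
python3 - <<'E'
from h import *
print('t1');balls(cv2.imread('pics/t1.png'));print('t2');balls(cv2.imread('pics/t2.png'))
print('now');balls(shot('top','t3.png'))
i=ctrl.camera_info('wrist'); print(np.array(i['intrinsics']))
for n,u,z in [('b2 ball',(543,364),.065),('b4rod',(480,60),.065),('stub',(380,293),.065),('plate left',(381,190),.075),('plate top',(540,62),.075),('tip',(318,250),.048)]:
    X=bpw(u,z,i);print(n,X,ang(X[:2]-CT),np.linalg.norm(X[:2]-CT))
E
```

```text
t1
ball [256.2 121.2] 87 0.2451 40.02
ball [335.2 133.1] 37 0.1683 -17.78
ball [253.6 172.5] 36 0.1681 72.32
ball [375.5 214. ] 40 0.168 -107.77
ball [230.8 246.9] 64 0.2568 123.95
ball [293.3 254.6] 43 0.1684 162.16
t2
ball [256.3 121.2] 88 0.2449 39.96
ball [336.2 133.3] 38 0.1688 -18.75
ball [254.  171.3] 39 0.1684 71.15
ball [230.8 246.9] 64 0.2568 123.95
now
ball [256.5 121.2] 85 0.2445 39.9
ball [336.2 133.2] 39 0.1688 -18.67
ball [253.9 171.3] 38 0.1685 71.24
ball [230.8 246.9] 64 0.2568 123.95
[[309.70691629   0.         317.65578967]
 [  0.         309.70691629 199.68368659]
 [  0.           0.           1.        ]]
b2 ball [ 0.72480564 -0.08294513  0.065     ] -19.721006174762046 0.17231229079181243
b4rod [0.46889185 0.00598976 0.065     ] 161.81098645237037 0.09863684500267912
stub [ 0.52433436 -0.12288148  0.065     ] -111.31281174576534 0.10528169804736279
plate left [ 0.47475822 -0.07863839  0.075     ] -148.4957883567797 0.10302791325199895
plate top [0.49057112 0.0310592  0.075     ] 142.2060215652993 0.09115048200593122
tip [ 0.48371001 -0.13230389  0.048     ] -126.27248279414916 0.1333443536483846
```

```bash
python3 - <<'E'
from h import *
p,R=tool(); i=ctrl.camera_info('wrist'); Rc=np.array(i['R']); C=-Rc.T@np.array(i['t'])
print('cam in tool',np.round(R.T@(C-p),4), 'axis',np.round(R.T@Rc[2],3))
for row in (247,258,285):
  for z in (.03,.04,.05,.06,.07,.08,.09):
    print(row,z,np.round(R.T@(bpw((318,row),z,i)-p),4))
E
python3 - <<'E'
import cv2
im=cv2.imread('pics/w2.png')[235:330,260:380]
cv2.imwrite('pics/c3.png',cv2.resize(im,None,fx=5,fy=5))
E
```

```text
cam in tool [ 0.0827  0.0002 -0.1448] axis [-0.322 -0.     0.947]
247 0.03 [-0.0121  0.0002  0.0371]
247 0.04 [-0.0069  0.0002  0.0271]
247 0.05 [-0.0017  0.0002  0.0171]
247 0.06 [0.0035 0.0002 0.0071]
247 0.07 [ 0.0087  0.0002 -0.0029]
247 0.08 [ 0.0139  0.0002 -0.0129]
247 0.09 [ 0.0192  0.0002 -0.0229]
258 0.03 [-0.0205  0.0002  0.0371]
258 0.04 [-0.0148  0.0002  0.0271]
258 0.05 [-0.0092  0.0002  0.0171]
258 0.06 [-0.0035  0.0002  0.0071]
258 0.07 [ 0.0022  0.0002 -0.0029]
258 0.08 [ 0.0079  0.0002 -0.0129]
258 0.09 [ 0.0135  0.0002 -0.0229]
285 0.03 [-0.0426  0.0002  0.0371]
285 0.04 [-0.0357  0.0002  0.0271]
285 0.05 [-0.0288  0.0002  0.0171]
285 0.06 [-0.022   0.0002  0.0071]
285 0.07 [-0.0151  0.0002 -0.0029]
285 0.08 [-0.0082  0.0002 -0.0129]
285 0.09 [-0.0013  0.0002 -0.0229]
```

View pics/c3.png

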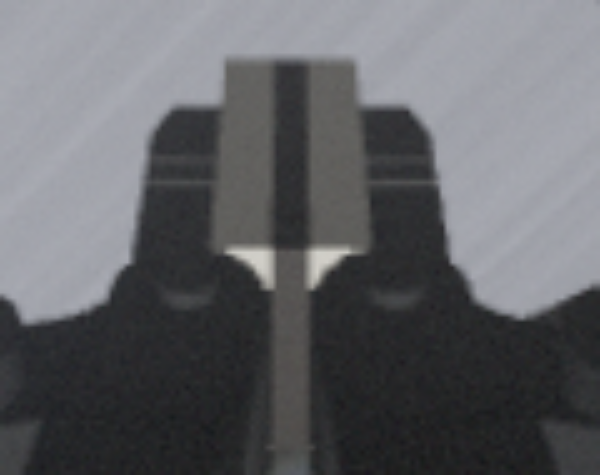

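Both views agree: the table turned only about 1° and the shut fingertips slid over the rod. They sit roughly 20 mm higher relative to the TCP than I took them to be. I'll go back, use a lower height, and flip the wrist half a turn to keep joint 6 in range.

```bash

python3 -m pendant '[[0,0,-0.04,0],[0,0,-0.08,0],[0,0,-0.08,-0.14],[0,0,-0.08,-0.28],[0,0,-0.08,-0.42]]'
python3 -m pendant '[[0,0,0,-0.14],[0,0,0,-0.28],[0,0,0,-0.42],[0,0,0,-0.56],[0,0,0,-0.7]]'
python3 -m pendant '[[0,0,0,-0.14],[0,0,0,-0.28],[0,0,0,-0.42],[0,0,0,-0.56],[0,0,0,-0.7]]'
python3 -m pendant '[[0,0,0,-0.14],[0,0,0,-0.28],[0,0,0,-0.42],[0,0,0,-0.56],[0,0,0,-0.7]]'
python3 -c "
from h import *
a=np.radians(-108.8); s=np.array([np.cos(a),np.sin(a)]); off=np.array([-s[1],s[0]])
P=CT+.134*s+off*.04; print(P); go(*P,.047,-18.8); print(ctrl.sense()['joint_pos'])"
```

```text
clock: 5.35
tool_pos: [0.4807, -0.1292, 0.1472]
eef_rot: [0.001, 0.202, 0.979, 0.0]
contact_force: [-1.0, -0.3, -0.2]
opening: -0.0
clock: 5.85
tool_pos: [0.4806, -0.1292, 0.1469]
eef_rot: [0.0, -0.146, 0.989, -0.0]
contact_force: [0.1, -0.4, 0.5]
opening: -0.0003
clock: 6.35
tool_pos: [0.4806, -0.1292, 0.1469]
eef_rot: [0.0, -0.477, 0.879, -0.0]
contact_force: [0.7, 0.3, 0.6]
opening: -0.0
clock: 6.85
tool_pos: [0.4806, -0.1292, 0.1469]
eef_rot: [-0.0, 0.749, -0.662, 0.0]
contact_force: [-0.2, -0.5, 0.5]
opening: 0.0005
[ 0.55728237 -0.16454163]
pos [ 0.481 -0.129  0.147] head -82.9 shift [ 0.044 -0.072  0.1  ] turn -1.119
[ 5.29416560e-02  1.93237559e-01 -1.81642283e-01  2.11816582e-04
 -1.19568709e+00  7.02313373e-02]
```

```bash

python3 -m pendant '[[0.022,-0.036,0,-0.14],[0.044,-0.072,0,-0.28],[0.044,-0.072,0,-0.42],[0.044,-0.072,0,-0.56],[0.044,-0.072,0,-0.7]]'
python3 -m pendant '[[0,0,0,-0.14],[0,0,0,-0.28],[0,0,0,-0.42],[0,0,0,-0.42]]'
python3 -m pendant '[[0,0,0.03,0],[0,0,0.06,0],[0,0,0.09,0],[0,0,0.1,0],[0,0,0.1,0]]'
python3 -c "
from h import *
a=np.radians(-108.8); s=np.array([np.cos(a),np.sin(a)]); off=np.array([-s[1],s[0]])
P=CT+.134*s+off*.017; print(P); go(*P,.047,-18.8); print(ctrl.sense()['joint_pos'])"
```

```text
clock: 7.35
tool_pos: [0.5573, -0.1649, 0.1463]
eef_rot: [0.0, 0.931, -0.365, -0.0]
contact_force: [-0.2, -0.1, 0.7]
opening: -0.0001
clock: 7.75
tool_pos: [0.5571, -0.1646, 0.1467]
eef_rot: [0.0, 0.986, -0.165, 0.0]
contact_force: [-0.4, 0.1, 0.2]
opening: -0.0001
clock: 8.25
tool_pos: [0.556, -0.1645, 0.0456]
eef_rot: [0.0, 0.986, -0.167, -0.002]
contact_force: [-0.9, -1.1, 0.5]
opening: -0.0001
[ 0.53550943 -0.15712952]
pos [ 0.556 -0.164  0.046] head -19.3 shift [-0.022 -0.    -0.001] turn -0.008
[-1.80042463e-02  4.32900918e-01 -1.17803398e-01  1.27939975e-04
 -1.02326126e+00  1.25227047e+00]
```

Now push in −x tool until contact shows.

```bash

python3 -m pendant '[[-0.008,0,0,0],[-0.015,0,0,0],[-0.02,0,0,0],[-0.025,0,0,0]]'
python3 -m pendant '[[-0.005,0,0,0],[-0.01,0,0,0],[-0.015,0,0,0]]'
python3 -c "
from h import *
balls(shot('top','t4.png')); p,R=tool(); v=p[:2]-CT; print(np.linalg.norm(v),ang(v),p)
for k in range(1,6):
    a=np.radians(-3*k); w2=np.array([[np.cos(a),-np.sin(a)],[np.sin(a),np.cos(a)]])@v-v
    print(np.round(R[:2,:2].T@w2,4),round(-a,3))
"
```

```text
clock: 8.65
tool_pos: [0.5339, -0.1563, 0.0481]
eef_rot: [0.0, 0.986, -0.166, 0.002]
contact_force: [2.2, -2.8, 0.4]
opening: 0.0
clock: 8.95
tool_pos: [0.5194, -0.151, 0.0473]
eef_rot: [-0.0, 0.986, -0.167, 0.001]
contact_force: [2.2, -0.5, 1.4]
opening: -0.0003
ball [256.4 121.2] 87 0.2446 39.92
ball [344.6 137. ] 39 0.1687 -26.97
ball [257.8 163. ] 37 0.1685 63.01
ball [230.8 246.9] 64 0.2568 123.95
0.13351175506613183 -109.44829354002292 [ 0.51814645 -0.15069389  0.04696508]
[-0.007  -0.0002] 0.052
[-0.014  -0.0008] 0.105
[-0.0209 -0.0017] 0.157
[-0.0277 -0.003 ] 0.209
[-0.0345 -0.0047] 0.262
```

```bash

python3 -m pendant '[[-0.007,0,0,0.08],[-0.014,-0.001,0,0.16],[-0.021,-0.0017,0,0.24],[-0.0277,-0.003,0,0.32],[-0.0345,-0.0047,0,0.4]]'
python3 -c "
from h import *
balls(shot('top','t5.png')); p,R=tool(); v=p[:2]-CT; print(np.linalg.norm(v),ang(v),p,ang(R[:2,0]))
for k in range(1,6):
    a=np.radians(-3*k); w2=np.array([[np.cos(a),-np.sin(a)],[np.sin(a),np.cos(a)]])@v-v
    print(np.round(R[:2,:2].T@w2,4),round(-a,3))
"
```

```text
clock: 9.5
tool_pos: [0.4872, -0.1358, 0.0467]
eef_rot: [0.001, 0.933, -0.361, -0.0]
contact_force: [0.6, -2.1, 2.1]
opening: 0.0003
ball [256.2 121.2] 87 0.2451 40.02
ball [358.4 146.9] 36 0.1684 -42.27
ball [268.  149.3] 39 0.1683 47.69
ball [230.8 246.9] 63 0.2568 123.96
0.13424527246469273 -124.77817331430967 [ 0.4860264  -0.13506458  0.046452  ] -42.53001161487576
[-0.007   0.0008] 0.052
[-0.014   0.0012] 0.105
[-0.021   0.0012] 0.157
[-0.0281  0.0009] 0.209
[-0.035   0.0002] 0.262
```

```bash

python3 -m pendant '[[-0.007,0.001,0,0.052],[-0.014,0.0012,0,0.105],[-0.021,0.0012,0,0.157],[-0.028,0.0009,0,0.209],[-0.035,0.0002,0,0.262]]'
python3 -m pendant '[[-0.007,0.001,0,0.052],[-0.014,0.0012,0,0.105],[-0.021,0.0012,0,0.157],[-0.028,0.0009,0,0.209],[-0.035,0.0002,0,0.262]]'
python3 -c "
from h import *
balls(shot('top','t6.png')); p,R=tool(); v=p[:2]-CT; print(np.linalg.norm(v),ang(v),p,ang(R[:2,0]))
"
```

```text
clock: 10.05
tool_pos: [0.4615, -0.1121, 0.0465]
eef_rot: [0.0, 0.878, -0.478, -0.0]
contact_force: [3.1, -1.2, -0.9]
opening: -0.0001
clock: 10.55
tool_pos: [0.4426, -0.0828, 0.0466]
eef_rot: [0.0, 0.808, -0.589, -0.0]
contact_force: [2.5, -1.5, -0.4]
opening: -0.0004
ball [256.5 121.2] 84 0.2445 39.91
ball [296.9 132.1] 37 0.1683 17.1
ball [376.1 175.4] 40 0.1683 -72.73
ball [252.3 211. ] 38 0.168 107.21
0.13377185452949855 -154.62537770292062 [ 0.44173376 -0.08212592  0.04645521] -72.31039671385223
```

```bash

python3 -m pendant '[[-0.007,0.001,0,0.052],[-0.014,0.0012,0,0.105],[-0.021,0.0012,0,0.157],[-0.028,0.0009,0,0.209],[-0.035,0.0002,0,0.262]]'
python3 -m pendant '[[0.01,0,0,0],[0.02,0,0,0],[0.02,0,-0.05,0],[0.02,0,-0.1,0],[0.02,0.05,-0.1,0]]'
python3 -m pendant '[[0,0.05,0,0],[0,0.1,0,0],[0,0.14,0,0]]'
python3 -c "
from h import *
im=shot('top','t7.png');balls(im)
cv2.imwrite('pics/c4.png',cv2.resize(im[135:235,260:370],None,fx=6,fy=6,interpolation=cv2.INTER_CUBIC)); print(tool()[0])
"
```

```text
clock: 11.1
tool_pos: [0.4314, -0.0498, 0.0465]
eef_rot: [0.001, 0.725, -0.689, -0.0]
contact_force: [1.8, -2.7, -0.6]
opening: 0.0004
clock: 11.6
tool_pos: [0.3922, -0.0725, 0.1547]
eef_rot: [-0.006, 0.725, -0.688, 0.006]
contact_force: [0.2, 1.0, 0.4]
opening: 0.0001
clock: 11.9
tool_pos: [0.24, -0.0801, 0.1461]
eef_rot: [0.001, 0.725, -0.689, -0.001]
contact_force: [-0.5, 0.5, 2.3]
opening: -0.0001
ball [256.6 121.3] 83 0.2443 39.87
ball [314.  129.4] 38 0.1689 1.58
ball [378.8 192.6] 39 0.1683 -88.43
ball [249.9 193.6] 40 0.1683 91.47
ball [230.8 246.9] 62 0.2567 123.95
ball [315.  257.8] 41 0.1676 -178.44
[ 0.23531163 -0.08065972  0.14568901]
```

View pics/c4.png

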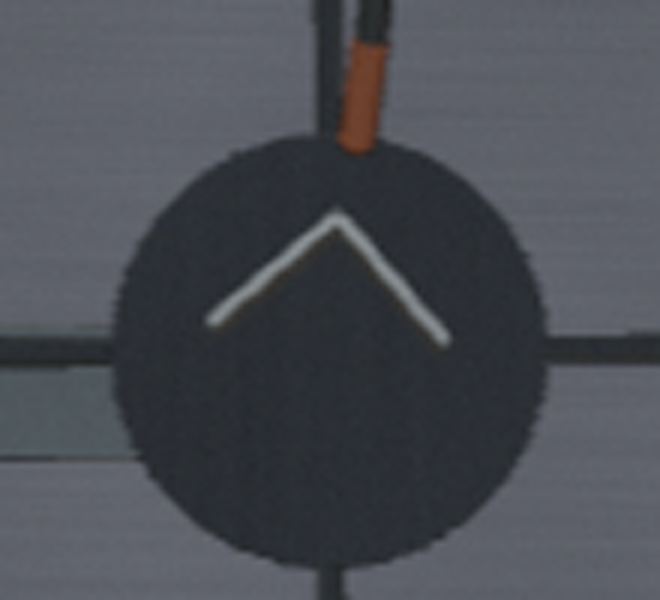

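The crop shows the corner at about (336,212), pointing almost up and slightly left of the nozzle tip at (358,150). Fitting both numerically will give the remaining turn.

```bash
cat >> h.py <<'E'
def measure(im):
    g=cv2.cvtColor(im,cv2.COLOR_BGR2GRAY).astype(float); roi=np.zeros_like(g); cv2.circle(roi,(315,193),33,1,-1)
    b,gr,r=[im[...,k].astype(float) for k in range(3)]
    ys,xs=np.nonzero((g>105)&(roi>0)&(abs(r-b)<40)); P=np.array([bp('top',(x,y),.125)[:2] for x,y in zip(xs,ys)])
    from scipy.optimize import minimize
    W=g[ys,xs]-80
    def cost(q):
        c=q[:2]; tot=[]
        for s in (1,-1):
            d=q[2]+np.pi-s*np.pi/4; e=np.array([np.cos(d),np.sin(d)]); t=np.clip((P-c)@e,0,.0675); tot.append(np.linalg.norm(P-c-t[:,None]*e,axis=1))
        return (W*np.minimum(*tot)**2).sum()*1e3
    m=P.mean(0)-CT; best=min((minimize(cost,[*(P.mean(0)+.02*np.array([np.cos(a),np.sin(a)])),a],method='Nelder-Mead',options=dict(maxiter=3000,xatol=1e-6,fatol=1e-9)) for a in np.radians(np.arange(-180,180,30))),key=lambda o:o.fun)
    yaw=best.x[2]; d=np.array([np.cos(yaw),np.sin(yaw)]); c=best.x[:2]+d*.0035
    print('bracket n',len(P),'yaw',round(np.degrees(yaw)%360,2),'corner',np.round(c-CT,4),'ang',round(ang(c-CT),2),'origin',np.round(c-.057*d-CT,4),'res',np.sqrt(best.fun/1e3/W.sum()))
    ys,xs=np.nonzero((r>b+35)&(r>gr+15)&(np.hypot(np.indices(g.shape)[1]-320,np.indices(g.shape)[0]-150)<16))
    print('nozzle px',len(xs),xs.min(),xs.max(),ys.min(),ys.max())
    for y in np.unique(ys): print(y,round(xs[ys==y].mean(),2),end='; ')
    print()
E
python3 - <<'E'
from h import *
for f in ('t1','t7'): measure(cv2.imread(f'pics/{f}.png'))
for u,z in [((319.5,159.5),.112),((319.5,159.5),.118)]: 
    X=bp('top',u,z)[:2]-CT; print(X,np.linalg.norm(X),ang(X))
im=cv2.imread('pics/t7.png'); hsv=im[60:115,300:345].min(2) if 0 else None
g=cv2.cvtColor(im,cv2.COLOR_BGR2GRAY)
# handle (black) centreline
for y in range(66,84,3):
    xs=np.nonzero(g[y,300:345]<35)[0]+300
    if len(xs): X=bp('top',(xs.mean(),y),.17)[:2]-CT; print(y,xs.mean(),np.round(X,4),round(ang(X),2))
E
```

```text
bracket n 102 yaw 67.21 corner [0.021 0.051] ang 67.67 origin [-0.0011 -0.0015] res 0.0012459125030804207
nozzle px 94 317 323 142 160
142 319.5; 143 321.0; 144 321.0; 145 321.0; 146 320.5; 147 320.5; 148 320.5; 149 320.0; 150 320.0; 151 320.0; 152 320.0; 153 320.0; 154 319.5; 155 319.5; 156 319.5; 157 319.0; 158 319.0; 159 319.0; 160 319.0; 
bracket n 107 yaw 356.45 corner [ 0.0554 -0.0029] ang -2.95 origin [-0.0015  0.0007] res 0.0012916636775967421
nozzle px 96 317 323 142 160
142 319.5; 143 321.0; 144 321.0; 145 321.0; 146 320.5; 147 320.5; 148 320.5; 149 320.0; 150 320.0; 151 320.0; 152 319.5; 153 319.5; 154 319.5; 155 319.5; 156 319.5; 157 319.0; 158 319.0; 159 319.0; 160 319.0; 
[ 0.08140919 -0.01137711] 0.08220033069910587 -7.955679729496227
[ 0.08044304 -0.01137366] 0.08124310741116465 -8.047575649313071
66 331.5 [ 0.3035 -0.0363] -6.81
69 331.5 [ 0.2959 -0.0364] -7.01
72 331.0 [ 0.2884 -0.0353] -6.98
75 330.5 [ 0.2809 -0.0342] -6.94
78 330.5 [ 0.2734 -0.0343] -7.16
81 330.0 [ 0.2658 -0.0332] -7.13
```

Remaining turn is about 3.8° (torch at −7.2°, bracket at −3.3°). I'll go back along the same path and push about 9 mm further.

```bash

python3 -m pendant '[[0,-0.05,0,0],[0,-0.1,0,0],[0,-0.14,0,0],[0,-0.19,0,0],[0,-0.19,0.04,0]]'
python3 -m pendant '[[0,0,0.04,0],[0,0,0.06,0],[0,0,0.06,0],[-0.01,0,0.06,0],[-0.018,0,0.06,0]]'
python3 -m pendant '[[-0.004,0,0,0.03],[-0.007,0,0,0.05],[-0.0105,0,0,0.068],[-0.0105,0,0,0.068],[-0.0105,0,0,0.068]]'
python3 -c "
from h import *
im=shot('top','t8.png');balls(im);measure(im); print(tool()[0])
"
```

```text
clock: 12.45
tool_pos: [0.4427, -0.0702, 0.1104]
eef_rot: [-0.004, 0.725, -0.688, 0.005]
contact_force: [0.0, 1.4, -0.9]
opening: -0.0005
clock: 12.95
tool_pos: [0.4329, -0.0512, 0.0482]
eef_rot: [-0.001, 0.725, -0.689, 0.001]
contact_force: [0.3, 0.5, 0.2]
opening: -0.0
clock: 13.45
tool_pos: [0.4315, -0.0407, 0.047]
eef_rot: [0.0, -0.701, 0.713, -0.0]
contact_force: [-0.3, -0.0, -0.5]
opening: -0.0001
ball [256.4 121.2] 84 0.2446 39.94
ball [317.4 129.5] 27 0.1689 -1.51
ball [250.1 189.5] 41 0.1681 87.85
ball [378.9 196.7] 41 0.1686 -92.08
bracket n 169 yaw 282.42 corner [-0.0105 -0.0487] ang -102.16 origin [-0.0228  0.007 ] res 0.020335280434880018
nozzle px 98 317 323 142 160
142 319.5; 143 321.0; 144 320.5; 145 320.5; 146 320.5; 147 320.5; 148 320.5; 149 320.0; 150 320.0; 151 320.0; 152 319.5; 153 319.5; 154 319.5; 155 319.5; 156 319.5; 157 319.0; 158 319.0; 159 319.0; 160 319.0; 
[ 0.43144515 -0.04084712  0.04689836]
```

The balls turned a further 3.6°, so the bracket should now be at about −7°. I'll retreat, verify, and set up beside the lever.

```bash

python3 -m pendant '[[0.012,0,0,0],[0.022,0,0,0],[0.022,0,-0.04,0],[0.022,0,-0.08,0],[0.022,0,-0.1,0]]'
python3 -m pendant '[[0,0.05,0,0],[0,0.1,0,0],[0,0.14,0,0],[0,0.14,0,0]]'
python3 -c "
from h import *
im=shot('top','t9.png');balls(im);measure(im)
i=ctrl.camera_info('top')
L=np.array([.419,.1898])
for py in [(.5308,.1828)]:
    pv=np.array(py); print('lever',np.linalg.norm(L-pv),ang(L-pv))
find('top',['lever_ball','brake_pivot'])
go(.4436,.148,.147,-93.5)
"
```

```text
clock: 14.0
tool_pos: [0.4323, -0.0641, 0.1501]
eef_rot: [0.002, -0.701, 0.714, -0.002]
contact_force: [0.6, 1.4, -0.9]
opening: 0.0
clock: 14.4
tool_pos: [0.2869, -0.0615, 0.1465]
eef_rot: [0.001, -0.701, 0.714, 0.0]
contact_force: [1.9, 0.3, -0.2]
opening: 0.0
ball [256.5 121.3] 83 0.2444 39.9
ball [317.4 129.5] 27 0.1689 -1.51
ball [250.2 189.5] 40 0.1679 87.88
ball [378.9 196.8] 40 0.1686 -92.16
ball [230.8 246.9] 63 0.2568 123.96
ball [310.9 257.9] 39 0.1679 177.99
bracket n 108 yaw 353.02 corner [ 0.0551 -0.0061] ang -6.29 origin [-0.0015  0.0009] res 0.0013038078941339855
nozzle px 98 317 323 142 160
142 319.5; 143 321.0; 144 320.5; 145 320.5; 146 320.5; 147 320.5; 148 320.5; 149 320.0; 150 320.0; 151 320.0; 152 319.5; 153 319.5; 154 319.5; 155 319.5; 156 319.5; 157 319.0; 158 319.0; 159 319.0; 160 319.0; 
lever 0.11201892697218634 176.41728453810254
top lever_ball 0.75 [0.49  0.183 0.06 ] [234. 219.]
top brake_pivot 0.95 [0.549 0.    0.071] [305. 198.]
pos [ 0.291 -0.061  0.147] head -91.0 shift [-0.212 -0.148  0.   ] turn 0.043
```

The bracket's yaw is −7.0° and its corner bearing −6.3°, against the torch at about −7.2°, so they line up. Now the lever.

```bash

python3 -m pendant '[[-0.04,-0.028,0,0.02],[-0.08,-0.056,0,0.04],[-0.12,-0.084,0,0.04],[-0.16,-0.112,0,0.04],[-0.212,-0.148,0,0.043]]'
python3 -m pendant '[[-0.0,-0.0,0,0],[0,0,0.035,0],[0,0,0.07,0],[0,0,0.07,0]]'
python3 -c "
from h import *
shot('wrist','w3.png'); go(.4436,.148,.040,-93.5)
"
```

```text
clock: 15.05
tool_pos: [0.4371, 0.1397, 0.1459]
eef_rot: [-0.001, -0.685, 0.728, -0.0]
contact_force: [0.3, -0.5, 1.9]
opening: -0.0001
clock: 15.45
tool_pos: [0.4325, 0.136, 0.0721]
eef_rot: [-0.005, -0.685, 0.729, 0.001]
contact_force: [-0.1, -0.8, -0.0]
opening: -0.0003
pos [0.434 0.137 0.075] head -93.5 shift [-0.012 -0.009  0.035] turn -0.001
```

View pics/w3.png

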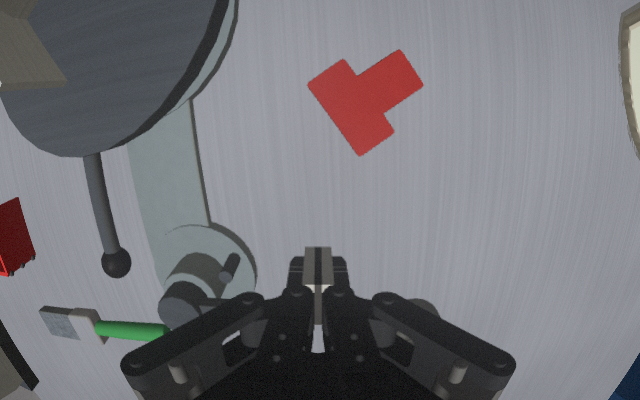

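The wrist view shows the boss at (190,290) with the lever behind the gripper and the ball near (422,305). The fingertips at (318,250) are on the turntable side of the lever, and the space below them is clear.

```bash

python3 -m pendant '[[0,-0.009,0.0,0],[0,-0.009,0.02,0],[0,-0.009,0.035,0],[0,-0.009,0.035,0]]'
python3 -m pendant '[[-0.01,0,0,0],[-0.02,0,0,0],[-0.03,0,0,0],[-0.038,0,0,0],[-0.038,0,0,0]]'
python3 -c "
from h import *
p,R=tool(); pv=np.array([.5308,.1828]); v=p[:2]-pv; print(p,np.linalg.norm(v),ang(v),ang(R[:2,0]))
im=shot('top','t10.png'); balls(im)
for k in range(1,6):
    a=np.radians(-4*k); w2=np.array([[np.cos(a),-np.sin(a)],[np.sin(a),np.cos(a)]])@v-v
    print(np.round(R[:2,:2].T@w2,4),round(-a,3))
"
```

```text
clock: 15.9
tool_pos: [0.4448, 0.1373, 0.042]
eef_rot: [-0.0, -0.685, 0.728, -0.0]
contact_force: [-0.1, -0.7, 0.6]
opening: -0.0
clock: 16.4
tool_pos: [0.4467, 0.1768, 0.0421]
eef_rot: [0.001, -0.686, 0.728, -0.0]
contact_force: [0.3, -0.6, -0.9]
opening: 0.0004
[0.44665527 0.17677328 0.04212576] 0.08436027652987325 -175.90328207207398 -93.41142271658786
ball [256.4 121.2] 84 0.2446 39.93
ball [317.4 129.5] 27 0.1689 -1.51
ball [250.2 189.6] 41 0.1678 87.95
ball [378.9 196.8] 40 0.1686 -92.16
ball [310.9 257.9] 39 0.168 177.97
[-0.0059  0.0006] 0.07
[-0.0117  0.0007] 0.14
[-0.0176  0.0005] 0.209
[-0.0235 -0.0002] 0.279
[-0.0293 -0.0013] 0.349
```

```bash

python3 -m pendant '[[-0.006,0.0006,0,0.07],[-0.0117,0.0007,0,0.14],[-0.0176,0.0005,0,0.209],[-0.0235,0,0,0.279],[-0.0293,-0.0013,0,0.349]]'
python3 -m pendant '[[-0.006,0.0006,0,0.07],[-0.0117,0.0007,0,0.14],[-0.0176,0.0005,0,0.209],[-0.0235,0,0,0.279],[-0.0293,-0.0013,0,0.349]]'
python3 -c "
from h import *
p,R=tool(); pv=np.array([.5308,.1828]); v=p[:2]-pv; print(p,np.linalg.norm(v),ang(v),ang(R[:2,0]))
im=shot('top','t11.png'); balls(im,180)
"
```

```text
clock: 16.95
tool_pos: [0.4487, 0.2039, 0.0416]
eef_rot: [-0.001, -0.547, 0.837, -0.0]
contact_force: [-0.9, -1.7, 1.9]
opening: -0.0
clock: 17.45
tool_pos: [0.4613, 0.2304, 0.0415]
eef_rot: [-0.001, -0.393, 0.919, -0.0]
contact_force: [-2.7, -0.6, 1.5]
opening: -0.0002
[0.46128673 0.23040704 0.04145841] 0.08425274135187785 145.59421224308628 -133.6698958137591
ball [256.8 121.3] 86 0.244 39.78
ball [317.4 129.5] 27 0.1689 -1.51
ball [250.2 189.5] 40 0.1679 87.88
ball [378.9 196.7] 41 0.1686 -92.08
ball [310.9 257.9] 39 0.1679 177.99
```

```bash

python3 -m pendant '[[-0.0045,0.0006,0,0.052],[-0.009,0.0007,0,0.105],[-0.0135,0.0007,0,0.157],[-0.0175,0.0005,0,0.209],[-0.0175,0.0005,0,0.209]]'
python3 -m pendant '[[-0.002,0,0,0.02],[-0.004,0,0,0.04],[-0.004,0,0,0.04]]'
python3 -m pendant '[[-0.002,0,0,0.01],[-0.004,0,0,0.03],[-0.004,0,0,0.03]]'
python3 -c "
from h import *
p,R=tool(); pv=np.array([.5308,.1828]); v=p[:2]-pv; print(p,np.linalg.norm(v),ang(v),ang(R[:2,0]))
im=shot('top','t12.png'); balls(im,180)
"
```

```text
clock: 18.0
tool_pos: [0.4736, 0.2439, 0.0415]
eef_rot: [-0.0, -0.297, 0.955, 0.0]
contact_force: [-0.5, 0.1, -0.2]
opening: 0.0003
clock: 18.3
tool_pos: [0.4751, 0.245, 0.0412]
eef_rot: [-0.002, -0.277, 0.961, -0.0]
contact_force: [-9.0, -0.7, 4.3]
opening: 0.0001
clock: 18.6
tool_pos: [0.4753, 0.2449, 0.0407]
eef_rot: [-0.006, -0.263, 0.965, -0.002]
contact_force: [-17.7, -4.5, 13.2]
opening: 0.0001
[0.47532257 0.24493273 0.04074031] 0.08329598766284357 131.76120994721137 -149.55508552683227
ball [256.7 121.3] 81 0.2441 39.84
ball [317.3 129.6] 25 0.1687 -1.4
ball [250.1 189.5] 41 0.1681 87.85
ball [378.9 196.8] 40 0.1687 -92.18
ball [310.9 257.9] 38 0.168 177.99
```

The force jumped to 18 N with no further motion, at the angle predicted for the far stop. I'll back off and check.

```bash

python3 -m pendant '[[0.01,0,0,0],[0.025,0,0,0],[0.03,0,-0.04,0],[0.03,0,-0.09,0],[0.03,0,-0.12,0]]'
python3 -m pendant '[[0.05,0,0,0],[0.1,0,0,0],[0.14,0,0,0],[0.14,0,0,0]]'
python3 -c "
from h import *
im=shot('top','t13.png'); balls(im,180); measure(im)
pv=np.array([.5308,.1828])
g=cv2.cvtColor(im,cv2.COLOR_BGR2GRAY);n,l,st,c=cv2.connectedComponentsWithStats((g<26).astype(np.uint8))
for k in range(1,n):
    X=bp('top',c[k],.056)[:2]-pv
    if .08<np.linalg.norm(X)<.14 and st[k,4]>20: print('lever?',c[k],st[k,4],np.linalg.norm(X),ang(X))
cv2.imwrite('pics/t13c.png',cv2.resize(im[80:300,170:480],None,fx=2.5,fy=2.5)); print(tool()[0])
"
```

```text
clock: 19.15
tool_pos: [0.4564, 0.2336, 0.1661]
eef_rot: [0.003, -0.264, 0.965, 0.001]
contact_force: [0.4, 0.8, -0.3]
opening: 0.0002
clock: 19.55
tool_pos: [0.3314, 0.1597, 0.1622]
eef_rot: [0.001, -0.264, 0.965, 0.001]
contact_force: [0.1, 1.8, -0.1]
opening: 0.0001
ball [256.5 121.2] 85 0.2445 39.89
ball [317.4 129.5] 27 0.1689 -1.51
ball [250.2 189.5] 40 0.1679 87.88
ball [378.9 196.7] 42 0.1685 -92.06
ball [195.7 224.1] 58 0.3175 105.76
ball [310.9 257.9] 39 0.1679 177.99
bracket n 110 yaw 352.9 corner [ 0.055  -0.0061] ang -6.36 origin [-0.0015  0.0009] res 0.0013236556918680166
nozzle px 98 317 323 142 160
142 319.5; 143 321.0; 144 320.5; 145 320.5; 146 320.5; 147 320.5; 148 320.5; 149 320.0; 150 320.0; 151 320.0; 152 319.5; 153 319.5; 154 319.5; 155 319.5; 156 319.5; 157 319.0; 158 319.0; 159 319.0; 160 319.0; 
lever? [195.74137931 224.05172414] 58 0.11403290183296637 118.43176813720646
[0.33339706 0.16120926 0.16264211]
```

View pics/t13c.png

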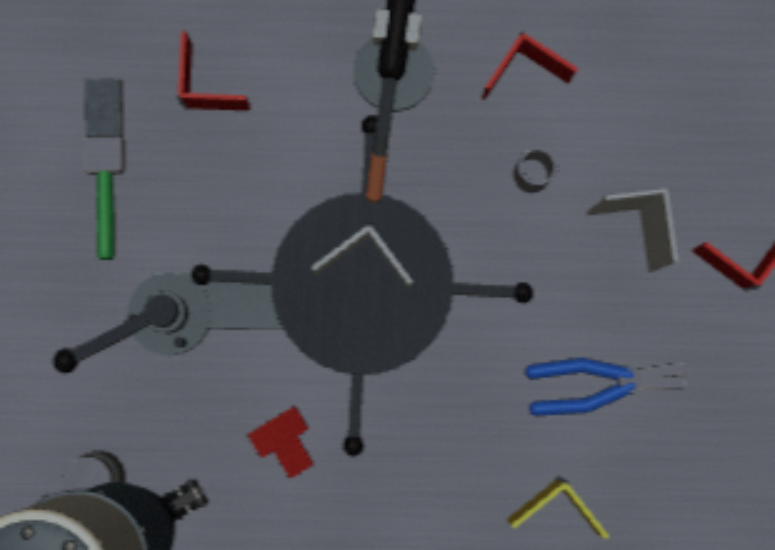

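The final crop shows the corner at (369,228) pointing at the nozzle tip at (375,198). The lever ball at (65,360) is over to its far side, and the loose things are where they were. The lever measures 118.4°, the expected far stop.

```bash
python3 -c "
from h import *
print(ctrl.sign_off())"
```

```text
the job is handed in; nothing more can be done
None
```

I turned the table about 74° clockwise by one spoke, until the bracket's corner faced the torch nozzle. Then I pushed the brake lever over to its far stop and handed the job in at about 20 s.

- **First push missed:** the shut fingertips slid over the top of the spoke and turned the table only about 1°. I went back, lowered the finger by 20 mm and the push then worked.
- **Bracket aim:** the bracket's yaw measured −7.1° and its corner bearing −6.4°. The torch measured −7.0° by its handle and about −7.4° to −8.0° by the nozzle tip. That puts the aim within roughly 1–1.5°. The turntable did not move while I pushed the lever.
- **Brake lever:** it measured 118.4°, which matches the expected far stop. The finger stopped moving there and the force rose to about 22 N, the highest reading I saw.
- **Surroundings:** the loose things in the last picture looked undisturbed. The jar was partly hidden behind the arm; I did not measure their positions again.

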